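Seat the angle bracket in the drilling jig and snap the toggle clamp shut

TASK

Get the steel angle bracket ready for drilling: push it along its channel in the jig until its flat end butts against the steel stop, then push the toggle clamp's handle over and down past its dead point until it snaps into lock with the foot pressing on the bracket. Only push with the fingers: do not lift the bracket, and leave the things lying around the jig where they are.

Things in the scene. Friction and masses are not known exactly. Their poses are not given: they have to be found in the camera images.
- jig: Fixed plywood board, 110 mm (x) by 320 mm (y from -200 to +120 mm), 20 mm thick; origin on the table, z up. Two 5 mm high rails, 47 mm apart, form a channel along its centre line (y axis) from y = -190 mm to a steel stop (face at y = +20 mm, 60 mm wide, top 38 mm above the table). Past it stands the clamp: cheeks 34 mm wide, y +33 to +83 mm, top at 82 mm; its handle leans to +y.
- stop_face (a point): The point of the stop's face that the bracket's flat end must butt against: on the centre line, 23 mm above the table; axes as the jig's.
- bracket: Loose L-shaped steel bracket, about 0.28 kg: flat leg 40 (x) x 120 (y) x 6 mm lying in the channel on the board; at its -y end a flange 6 mm thick stands up, top 56 mm above the table. Origin: centre of the flat leg's underside; y points to the stop. It starts 25 to 60 mm short of the stop, 3.5 mm play to each rail. Pushed hard and high on the flange it tips up: push low.
- bracket_nose (a point): Middle of the bracket's flat end, 60 mm in +y from the bracket's origin, 3 mm up; it must meet stop_face.
- bracket_flange (a point): Middle of the flange's outer (-y) face, 60 mm in -y from the bracket's origin, 18 mm above the flat leg's underside (38 mm above the table): the face to push on, towards +y.
- handle_axis (a point): The handle's pivot, on the jig's centre line at jig y = +55 mm, 75 mm above the table; the pivot pin is parallel to the jig's x axis. Axes as the jig's.
- clamp_handle (a joint): Handle angle (rad): 0 open, standing 1.27 rad above level, leaning to jig +y; grows as it swings over to jig +y and down; 1.15 locked, pointing to jig +y, 0.12 rad above level. Rod with a rubber grip 20 mm thick, 130 mm from pivot to end. A spring drives it back to open before the dead point (about 0.8) and into lock beyond it. Pushing at the grip takes 5 to 7 N at first, then less.
- grip_middle (a point): Centre of the rubber grip, on the rod's axis, 95 mm from the pivot; it moves with the handle.
- grip_end (a point): The free end of the handle on the rod's axis, 130 mm from the pivot; it moves with the handle.
- clamp_foot: Rubber foot, 18 mm across, on the clamp's bar; origin at the centre of its underside. Open, bar and foot stand tilted up 0.9 rad over the channel, within jig y -45 to +45 mm, up to 125 mm above the table; as the handle closes the foot comes down on the bracket's flat leg 50 mm from the stop, pressed by a 1000 N/m spring.
- screw_jar: Bystander: glass screw jar, 56 mm across, 65 mm high; origin at the centre of its underside. Leave alone.
- carton: Bystander: small cardboard carton 50 x 70 x 45 mm; origin at the centre of its underside. Leave alone.
- tape_roll: Bystander: grey roll lying flat, 64 mm across, 25 mm high; origin at the centre of its underside. Leave alone.
- screwdriver: Bystander: screwdriver lying on the table beyond the jig. Leave alone.

How it is judged:
By the outcome, as a careful person would: the job done as asked, in the order asked, and still so for the second after the job is handed in, with the robot touching nothing.
It also fails if it takes over 48 s, if anything falls off the work surface, if the arm or the gripper's body presses on something with over 40 N, if the wrist force passes 120 N, or if a joint passes its speed limit or range.

ROBOT

A 6-joint arm with a two-finger parallel gripper is mounted at the origin on the work surface. World frame = base frame: x ahead of the robot, y to its left, z up, the work surface at z = 0. Lengths are in m, angles in rad, forces in N, time in s.
With the tool pointing down it reaches from about 0.3 to 1 m from the base axis. Payload 5.1 kg.
Tool frame: the origin (TCP) lies between the finger pads; the fingertips stand 19 mm ahead of it and the grasp point (between the pads) is the TCP (ctrl.tcp_to_tips is the distance from the TCP to the fingertips, in m); z points along the fingers, y is the line along which they close (so a half turn about z gives the same grasp; the last joint's range is limited). The gripper opens to 95 mm and grips with 3 to 60 N. Pads are 20 mm wide; open, the fingers measure 119 mm over their backs; the gripper's body (75 mm by 180 mm) begins 59 mm behind the grasp point.
Start: joints at [-1.389, 0.124, 1.65, -0, 1.367, -0.083], TCP at [0.17, -0.627, 0.234] pointing down, gripper open.
Joint ranges: [-2.61, 2.61], [-1.02, 2.33], [0.03, 2.71], [-1.35, 4.49], [0.32, 2.68], [-2.91, 2.91]. Speed limits (rad/s): [2.57, 2.57, 3.14, 3.14, 3.14, 3.14].

INTERFACE

Orientations are given as [roll, pitch, yaw] about the fixed x, y, z axes, in that order (R = Rz(yaw) Ry(pitch) Rx(roll)).
In Python, from workcell import ctrl gives the robot as it stands. The module is installed in compiled form; this text tells all that it offers.
- The arm moves only by the tool carry_out, never from a script. Its argument "plan" is a list of rows, each a list of 7 numbers: the turn, a rotation vector about the world's x, y, z in rad, then the shift along the world's x, y, z in m, then the gripper command: -1 is fully open, 1 is shut, values between are in proportion. A call has 1 to 12 rows; each row shifts and turns the commanded pose from where the row before left it; what a row does not reach is not made up. A row lasts 1/12 s, in which the tool goes at most 41.7 mm and 7.16 degrees, less where a joint would pass 70% of its speed; a pose out of reach is approached as far as the arm can. A call with a gripper value outside its range is refused whole. The fingers move at their own pace and stop on an object; "force" is the grip in N (left out, the last holds). Time passes only in rows, so rows that do not move let the fingers close. It gives the time, the measured TCP pose, the force, the opening and the grip force at its end, in the units of the state.
- ctrl.state(): the state, without advancing time (a new reading comes with each control period).
- ctrl.read_camera(name): name is "side" or "top" or "wrist"; returns the picture (420x560x3 uint8, red, green, blue); there is no depth.
- ctrl.camera_params(name): a dict with "fx", "fy", "cx", "cy" (pixels), "D" ([k1, k2, p1, p2, k3] as OpenCV has them; the pictures are not rectified), "pose" (4x4, takes a point from camera to world coordinates); the wrist camera has in their place "mount" (4x4, takes a point from camera to tool coordinates, whose origin is the TCP and whose axes are the flange's). Camera axes: x right, y down, z forward; pixel columns grow to the right and rows downward; lengths in m; the calibration is good to about 2 mm. A picture is of the moment at which its call begins: read the wrist's pose just before it. camera_params takes no time and is no camera call.
- ctrl.hand_in(): hands the job in; it is judged then, once.
The state is a dict: "time_s": time; "qpos": joint angles; "qd": joint speeds; "tau": joint torques, N m; "position": TCP position; "eef_rot": TCP orientation; "force": force on the tool from outside, world axes, zero at the start; "wrist_torque": the same for the moment, N m; "gripper_width": finger opening in m; "grasp_force": force on a finger pad.
Only numpy, scipy, OpenCV 4.12 (cv2) and the standard library are available. Lean on these libraries where they do the work, as an engineer would, in place of code of your own. Each camera call takes 0.05 s, during which the arm holds its last target. There are 200 camera calls.

## Working session

There is one attempt and no reset: what is moved stays moved. The work goes in short steps, Python scripts to look and compute and a tool call to move; the robot and the scene stay as the last step left them, time stands still between calls to the robot, and variables do not carry over. Pictures are saved under pics/ and viewed, at most 10 in all, crops included, and the job is handed in when it is done.

Besides the shell and the picture viewer there is one more tool, called after ">>>" by a JSON object that holds its "api" and its "payload". carry_out: Moves the arm, as the interface text tells. Its arguments: {"type":"object","properties":{"plan":{"type":"array"},"force":{"type":"number"}},"required":["plan"]}

```bash
mkdir -p pics
python3 - <<'E'
from workcell import ctrl
import cv2,numpy as np
for n in("top","side"):
    cv2.imwrite(f"pics/{n}0.png",ctrl.read_camera(n)[:,:,::-1])
    p=ctrl.camera_params(n);print(n,p["fx"],p["cx"],p["cy"],p["D"],np.round(p["pose"],3).tolist())
s=ctrl.state();print(s["time_s"],s["position"],s["eef_rot"],ctrl.tcp_to_tips)
E
```

```text
top 503.06536197366535 285.33187818319544 204.42816745395228 [-0.1035581  0.         0.         0.         0.       ] [[0.033, -0.975, 0.22, 0.396], [-0.999, -0.032, 0.008, 0.006], [-0.001, -0.22, -0.976, 0.956], [0.0, 0.0, 0.0, 1.0]]
side 393.8386546235765 276.7919468015799 202.9874769008393 [-0.09324001  0.          0.          0.          0.        ] [[-0.814, -0.411, 0.411, 0.295], [-0.581, 0.574, -0.577, 0.375], [0.001, -0.709, -0.705, 0.588], [0.0, 0.0, 0.0, 1.0]]
0.1 [ 0.16998293 -0.62681416  0.23252365] [-3.13974111e+00 -1.25257915e-04  2.64828319e-01] 0.019
```

View pics/top0.png

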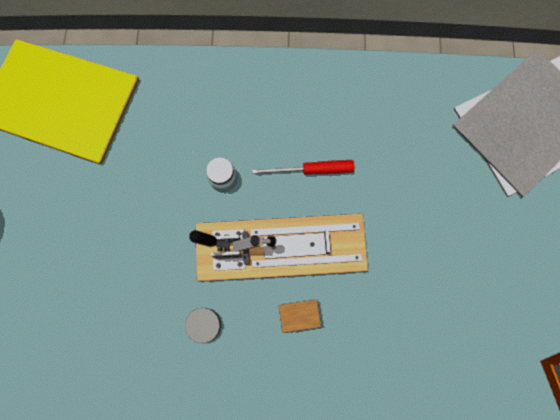

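View pics/side0.png

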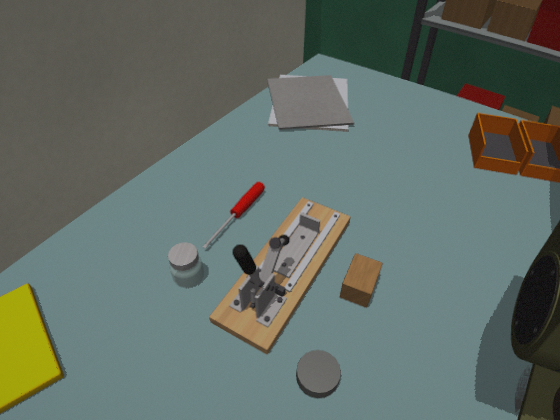

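The top view shows the board with corners near (195,222), (364,214), (367,272) and (198,281). The clamp is at its left end (world +y) and the flange is near (328,243). The jar is at (221,173), the tape at (203,325) and the carton at (300,316). The side view agrees.

```bash
cat > h.py <<'E'
from workcell import ctrl
import cv2,numpy as np
def cam(n):
    p=ctrl.camera_params(n)
    return np.array([[p["fx"],0,p["cx"]],[0,p["fy"],p["cy"]],[0,0,1]]),np.array(p["D"]),p
def cast(n,px,z,T=None):
    K,D,p=cam(n); T=np.array(p["pose"]) if T is None else T
    u=cv2.undistortPoints(np.array(px,float).reshape(-1,1,2),K,D)[:,0]
    d=np.c_[u,np.ones(len(u))]@T[:3,:3].T; o=T[:3,3]
    return o+d*((z-o[2])/d[:,2])[:,None]
def proj(n,P,T=None):
    K,D,p=cam(n); T=np.array(p["pose"]) if T is None else T
    W=np.linalg.inv(T)
    return cv2.projectPoints(np.array(P,float).reshape(-1,3),cv2.Rodrigues(W[:3,:3])[0],W[:3,3],K,D)[0][:,0]
E
python3 - <<'E'
from h import *
im=cv2.imread("pics/top0.png");hsv=cv2.cvtColor(im,cv2.COLOR_BGR2HSV)
m=cv2.inRange(hsv,(8,90,150),(28,255,255));m[:, :150]=0;m[:205]=0;m[290:]=0;m[:,400:]=0
ys,xs=np.nonzero(m)
P=cast("top",np.c_[xs,ys],0.02)[:,:2]
r=cv2.minAreaRect((P*1000).astype(np.float32));print(r,cv2.boxPoints(r).round(1).tolist())
print("jar",cast("top",[(220,168)],.065),"tape",cast("top",[(203,325)],.025),"carton",cast("top",[(300,316)],.045))
print("flange top",cast("top",[(328,232),(329,253)],.056))
c=cv2.resize(im[200:295,180:380],None,fx=4,fy=4,interpolation=cv2.INTER_CUBIC);cv2.imwrite("pics/crop.png",c)
E
```

```text
((525.7667846679688, 19.641510009765625), (108.61409759521484, 317.8321533203125), 5.312646865844727) [[457.0, 172.8000030517578], [486.3999938964844, -143.60000610351562], [594.5999755859375, -133.60000610351562], [565.0999755859375, 182.89999389648438]]
jar [[0.66217842 0.13626119 0.065     ]] tape [[0.37684033 0.15554775 0.025     ]] carton [[ 0.39922473 -0.01942373  0.045     ]]
flange top [[ 0.5503447  -0.06582506  0.056     ]
 [ 0.51212789 -0.06821752  0.056     ]]
```

View pics/crop.png

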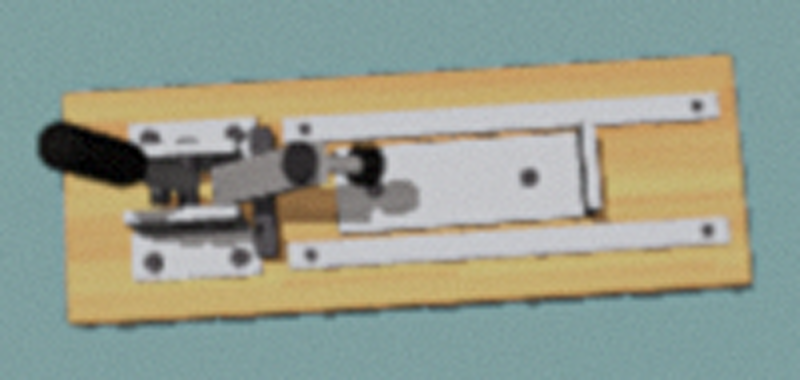

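The jig origin is at about (0.522, 0.060) with yaw 0.093. The crop shows the flange's outer edge at crop x≈600, which is jig y≈-129, so the nose is about 29 mm short of the stop. I'll move to above a point behind the flange, turning so the fingers close across the channel.

>>> {"api": "carry_out", "payload": {"plan": [[0,0,0.0583,0.0152,0.0224,0,1],[0,0,0.0583,0.0152,0.0224,0,1],[0,0,0.0583,0.0152,0.0224,0,1],[0,0,0.0583,0.0152,0.0224,0,1],[0,0,0.0583,0.0152,0.0224,0,1],[0,0,0.0583,0.0152,0.0224,0,1],[0,0,0.0583,0.0152,0.0224,0,1],[0,0,0.0583,0.0152,0.0224,0,1],[0,0,0.0583,0.0152,0.0224,0,1],[0,0,0.0583,0.0152,0.0224,0,1],[0,0,0.0583,0.0152,0.0224,0,1],[0,0,0.0583,0.0152,0.0224,0,1]]}}

```text
time_s: 1.1
position: [0.3528, -0.3571, 0.2331]
eef_rot: [-3.141, -0.0, 0.967]
force: [0.6, -0.1, 0.3]
gripper_width: 0.0204
grasp_force: 0.0
```

>>> {"api": "carry_out", "payload": {"plan": [[0,0,0.0583,0.0152,0.0224,0,1],[0,0,0.0583,0.0152,0.0224,0,1],[0,0,0.0583,0.0152,0.0224,0,1],[0,0,0.0583,0.0152,0.0224,0,1],[0,0,0.0583,0.0152,0.0224,0,1],[0,0,0.0583,0.0152,0.0224,0,1],[0,0,0.0583,0.0152,0.0224,0,1],[0,0,0.0583,0.0152,0.0224,0,1],[0,0,0.0583,0.0152,0.0224,0,1],[0,0,0.0583,0.0152,0.0224,0,1],[0,0,0.0583,0.0152,0.0224,0,1],[0,0,0.0583,0.0152,0.0224,0,1]]}}

```text
time_s: 2.1
position: [0.5352, -0.0884, 0.2332]
eef_rot: [-3.141, -0.0, 1.667]
force: [0.0, -0.6, 0.7]
gripper_width: 0.0
grasp_force: 0.0
```

Run:
```python
from h import *
s=ctrl.state();print(s["time_s"],s["position"],s["eef_rot"],s["force"],s["gripper_width"],s["qpos"])
cv2.imwrite("pics/w1.png",ctrl.read_camera("wrist")[:,:,::-1])
print(np.round(ctrl.camera_params("wrist")["mount"],3).tolist())
```

```text
2.1 [ 0.53517697 -0.0883837   0.23315079] [-3.14086489e+00 -2.00167162e-04  1.66705939e+00] [ 0.04254233 -0.62831793  0.67040271] 8.682756917359881e-06 [-2.62613553e-01 -1.14420254e-01  1.89022655e+00 -6.96383060e-05
  1.36653806e+00 -3.58862541e-01]
[[0.0, -0.97, -0.241, 0.069], [1.0, -0.0, 0.001, -0.0], [-0.001, -0.241, 0.97, -0.152], [0.0, 0.0, 0.0, 1.0]]
```

View pics/w1.png

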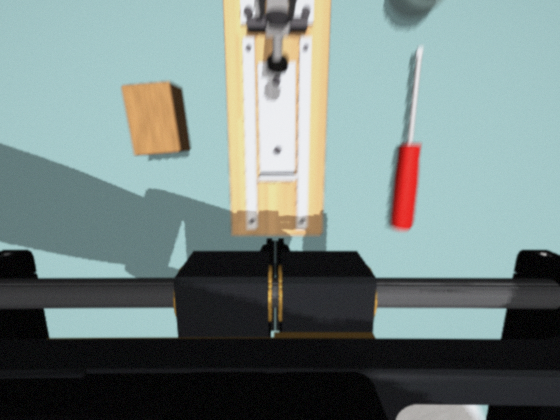

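The wrist view shows the flange top at row ~178 (columns 259–298), the board's near end at row ~236 and the rails at columns ~250 and ~304. Next I'll cross-check these positions.

Run:
```python
from h import *
from scipy.spatial.transform import Rotation as R
T=np.eye(4);T[:3,:3]=R.from_euler("xyz",[-3.14086,-.0002,1.66706]).as_matrix();T[:3,3]=[.53518,-.08838,.23315]
T=T@np.array(ctrl.camera_params("wrist")["mount"])
a=.0926;c,s=np.cos(a),np.sin(a);o=np.array([.5221,.0595])
def J(px,z):
    d=cast("wrist",px,z,T)[:,:2]-o;print(np.round(1000*np.c_[d@[c,s],d@[-s,c]],1).tolist())
im=cv2.imread("pics/w1.png");print(im[165:190,285].tolist())
J([(259,180),(298,178)],.056)
J([(232,235),(324,235)],.02)   # end corners: expect ±55,-200
J([(225,30),(330,30)],.02)
J([(250,200),(304,200)],.025)
d=np.array([.53518,-.08838])-o;print(d@[c,s],d@[-s,c])
```

```text
[[240, 238, 236], [240, 238, 236], [240, 237, 236], [240, 237, 236], [238, 235, 234], [228, 224, 222], [208, 203, 201], [183, 176, 176], [187, 184, 182], [183, 177, 178], [198, 195, 192], [220, 214, 213], [229, 227, 226], [228, 226, 226], [222, 223, 226], [207, 216, 224], [180, 203, 221], [156, 192, 220], [143, 193, 226], [144, 201, 232], [149, 207, 234], [148, 207, 234], [148, 204, 233], [148, 206, 234], [149, 207, 234]]
[[-17.1, -124.4], [23.6, -122.2]]
[[-52.2, -196.3], [59.3, -195.8]]
[[-52.8, 26.3], [56.0, 26.7]]
[[-29.3, -152.0], [33.5, -151.7]]
-0.000650165243914762 -0.14845591293429714
```

>>> {"api": "carry_out", "payload": {"plan": [[0,0,0,0,-0.004,0,1],[0,0,0,0,0,-0.02,1],[0,0,0,0,0,-0.02,1],[0,0,0,0,0,-0.02,1],[0,0,0,0,0,-0.02,1],[0,0,0,0,0,-0.02,1],[0,0,0,0,0,-0.02,1],[0,0,0,0,0,-0.02,1],[0,0,0,0,0,-0.02,1],[0,0,0,0,0,-0.015,1],[0,0,0,0,0,-0.01,1],[0,0,0,0,0,0,1]]}}

```text
time_s: 3.15
position: [0.5325, -0.0941, 0.0459]
eef_rot: [-3.137, -0.002, 1.663]
force: [-0.1, 0.3, -0.6]
gripper_width: 0.0005
grasp_force: 0.0
```

>>> {"api": "carry_out", "payload": {"plan": [[0,0,0,-0.0003,0.003,0,1],[0,0,0,-0.0003,0.003,0,1],[0,0,0,-0.0003,0.003,0,1],[0,0,0,-0.0003,0.003,0,1],[0,0,0,-0.0003,0.003,0,1],[0,0,0,-0.0003,0.003,0,1]]}}

```text
time_s: 3.65
position: [0.5339, -0.0761, 0.0498]
eef_rot: [3.14, 0.002, 1.665]
force: [1.0, -2.8, 2.6]
gripper_width: 0.0005
grasp_force: 1.7
```

>>> {"api": "carry_out", "payload": {"plan": [[0,0,0,-0.0002,0.002,0,1],[0,0,0,-0.0002,0.002,0,1],[0,0,0,-0.0002,0.002,0,1],[0,0,0,-0.0002,0.002,0,1],[0,0,0,-0.0002,0.002,0,1]]}}

```text
time_s: 4.07
position: [0.5323, -0.0658, 0.0489]
eef_rot: [3.141, 0.0, 1.664]
force: [-0.4, -4.2, 2.2]
gripper_width: 0.0003
grasp_force: 1.8
```

>>> {"api": "carry_out", "payload": {"plan": [[0,0,0,-0.0002,0.002,0,1],[0,0,0,-0.0002,0.002,0,1],[0,0,0,-0.0002,0.002,0,1],[0,0,0,-0.0002,0.002,0,1],[0,0,0,-0.0002,0.002,0,1],[0,0,0,-0.0002,0.002,0,1]]}}

```text
time_s: 4.57
position: [0.5308, -0.0536, 0.0486]
eef_rot: [-3.142, 0.0, 1.664]
force: [0.6, -3.4, 3.3]
gripper_width: 0.0004
grasp_force: 1.8
```

>>> {"api": "carry_out", "payload": {"plan": [[0,0,0,-0.0001,0.001,0,1],[0,0,0,-0.0001,0.001,0,1],[0,0,0,0,0,0,1]]}}

```text
time_s: 4.82
position: [0.5306, -0.0516, 0.0486]
eef_rot: [-3.141, 0.0, 1.664]
force: [0.9, -3.2, 2.2]
gripper_width: 0.0007
grasp_force: 1.7
```

>>> {"api": "carry_out", "payload": {"plan": [[0,0,0,-0.0001,0.001,0,1],[0,0,0,-0.0001,0.001,0,1],[0,0,0,0,0,0,1]]}}

```text
time_s: 5.07
position: [0.5306, -0.0515, 0.0487]
eef_rot: [3.141, 0.004, 1.665]
force: [1.0, -10.8, 1.1]
gripper_width: 0.0006
grasp_force: 5.3
```

>>> {"api": "carry_out", "payload": {"plan": [[0,0,0,-0.0001,0.001,0,1],[0,0,0,-0.0001,0.001,0,1],[0,0,0,0,0,0,1]]}}

```text
time_s: 5.32
position: [0.5309, -0.0513, 0.0492]
eef_rot: [3.141, 0.008, 1.666]
force: [0.5, -16.1, 1.8]
gripper_width: 0.0004
grasp_force: 8.5
```

The bracket has stopped: the force rose to 16 N with no motion, and the TCP is at jig y≈-111, as expected for a butted end. I'll back off, lift, and check.

>>> {"api": "carry_out", "payload": {"plan": [[0,0,0,0.0005,-0.005,0,1],[0,0,0,0.001,-0.01,0,1],[0,0,0,0.001,-0.01,0,1],[0,0,0,0,-0.005,0.02,1],[0,0,0,0,-0.01,0.03,1],[0,0,0,0,-0.01,0.03,1],[0,0,0,0,-0.01,0.03,1],[0,0,0,0,-0.01,0.03,1],[0,0,0,0,-0.01,0.03,1],[0,0,0,0,-0.01,0.03,1],[0,0,0,0,-0.01,0.02,1],[0,0,0,0,0,0,1]]}}

```text
time_s: 6.32
position: [0.5348, -0.1499, 0.2743]
eef_rot: [3.134, 0.004, 1.663]
force: [-0.9, -0.4, 0.1]
gripper_width: 0.0005
grasp_force: 0.0
```

Run:
```python
from h import *
s=ctrl.state();print(s["time_s"],s["position"])
t=ctrl.read_camera("top")[:,:,::-1];d=ctrl.read_camera("side")[:,:,::-1]
cv2.imwrite("pics/t2.png",t);cv2.imwrite("pics/s2.png",d)
a=cv2.resize(t[200:295,180:380],None,fx=4,fy=4,interpolation=cv2.INTER_CUBIC)
b=cv2.resize(d[190:355,190:390],None,fx=1.333,fy=1.333,interpolation=cv2.INTER_CUBIC)
v=np.zeros((600,800,3),np.uint8);v[:380]=a;v[380:,:b.shape[1]]=b[:220];cv2.imwrite("pics/v2.png",v)
print("grip end",cast("top",[(193,236.7)],.199))
```

```text
6.3167 [ 0.53481717 -0.14991146  0.27432134]
grip end [[0.51176088 0.15128137 0.199     ]]
```

View pics/v2.png

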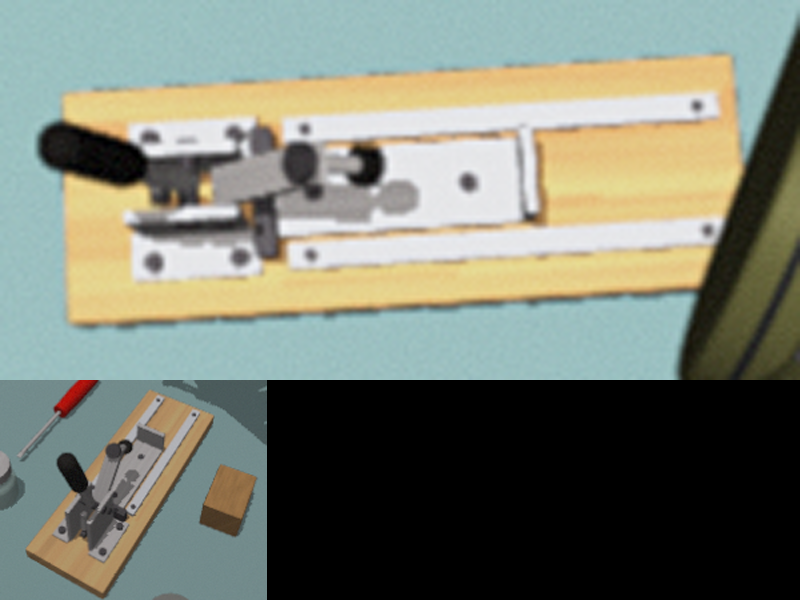

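The bracket end is against the stop: the flange moved about 15.5 px (29 mm), and neighbouring objects are unmoved. Grip end is near jig x≈-1, y≈92. Next I'll move above the clamp, on the -y side of the grip.

>>> {"api": "carry_out", "payload": {"plan": [[0,0,0,-0.0015,0.0216,0,1],[0,0,0,-0.0015,0.0216,0,1],[0,0,0,-0.0015,0.0216,0,1],[0,0,0,-0.0015,0.0216,0,1],[0,0,0,-0.0015,0.0216,0,1],[0,0,0,-0.0015,0.0216,0,1],[0,0,0,-0.0015,0.0216,0,1],[0,0,0,-0.0015,0.0216,0,1],[0,0,0,-0.0015,0.0216,0,1],[0,0,0,-0.0015,0.0216,0,1],[0,0,0,-0.0015,0.0216,0,1],[0,0,0,-0.0015,0.0216,0,1]]}}

```text
time_s: 7.42
position: [0.5131, 0.1129, 0.2654]
eef_rot: [-3.136, -0.001, 1.665]
force: [0.2, 0.5, 0.7]
gripper_width: 0.0007
grasp_force: 0.0
```

>>> {"api": "carry_out", "payload": {"plan": [[0,0,0,0,0,-0.02,1],[0,0,0,0,0,-0.02,1],[0,0,0,0,0,-0.02,1],[0,0,0,0,0,-0.02,1],[0,0,0,0,0,0,1]]}}

```text
time_s: 7.83
position: [0.5102, 0.1115, 0.1809]
eef_rot: [-3.128, -0.0, 1.665]
force: [-0.4, -0.3, -1.0]
gripper_width: 0.0
grasp_force: 0.0
```

>>> {"api": "carry_out", "payload": {"plan": [[0,0,0,0.0065,0.0006,0.01,1],[0,0,0,0,0,0,1],[0,0,0,0,0,0,1]]}}

```text
time_s: 8.08
position: [0.5229, 0.1123, 0.2012]
eef_rot: [3.138, -0.0, 1.664]
force: [0.3, -0.3, -0.3]
gripper_width: 0.0006
grasp_force: 0.0
```

>>> {"api": "carry_out", "payload": {"plan": [[0,0,0,0,0,0,1],[0,0,0,0,0,0,1],[0,0,0,0,0,0,1]]}}

```text
time_s: 8.33
position: [0.5215, 0.1121, 0.1994]
eef_rot: [3.14, -0.0, 1.664]
force: [-0.5, 0.1, 0.3]
gripper_width: 0.0006
grasp_force: 0.0
```

>>> {"api": "carry_out", "payload": {"plan": [[0,0,0,-0.0025,0.004,-0.003,1],[0,0,0,-0.0025,0.004,-0.003,1],[0,0,0,-0.0002,0.002,0,1],[0,0,0,0,0,0,1],[0,0,0,0,0,0,1]]}}

```text
time_s: 8.75
position: [0.5159, 0.1223, 0.1925]
eef_rot: [-3.141, 0.0, 1.664]
force: [0.1, 0.0, -0.3]
gripper_width: 0.0006
grasp_force: 0.0
```

>>> {"api": "carry_out", "payload": {"plan": [[0,0,0,-0.0004,0.0046,-0.0012,1],[0,0,0,-0.0004,0.0046,-0.0012,1],[0,0,0,-0.0004,0.0046,-0.0012,1],[0,0,0,-0.0004,0.0046,-0.0012,1]]}}

```text
time_s: 9.08
position: [0.5146, 0.139, 0.1879]
eef_rot: [-3.141, 0.004, 1.664]
force: [-0.3, -6.7, -0.0]
gripper_width: 0.0007
grasp_force: 2.8
```

>>> {"api": "carry_out", "payload": {"plan": [[0,0,0,-0.0004,0.0044,-0.0023,1],[0,0,0,-0.0004,0.0044,-0.0023,1],[0,0,0,-0.0004,0.0044,-0.0023,1],[0,0,0,-0.0004,0.0044,-0.0023,1]]}}

```text
time_s: 9.42
position: [0.5131, 0.157, 0.1788]
eef_rot: [-3.141, 0.003, 1.664]
force: [-0.1, -6.3, 0.7]
gripper_width: 0.0004
grasp_force: 2.3
```

>>> {"api": "carry_out", "payload": {"plan": [[0,0,0,-0.0004,0.0042,-0.0033,1],[0,0,0,-0.0004,0.0042,-0.0033,1],[0,0,0,-0.0004,0.0042,-0.0033,1],[0,0,0,-0.0004,0.0042,-0.0033,1]]}}

```text
time_s: 9.75
position: [0.5114, 0.175, 0.1652]
eef_rot: [3.141, 0.001, 1.664]
force: [-0.8, -2.9, 0.4]
gripper_width: 0.0002
grasp_force: 1.4
```

>>> {"api": "carry_out", "payload": {"plan": [[0,0,0,-0.0003,0.0033,-0.004,1],[0,0,0,-0.0003,0.0033,-0.004,1],[0,0,0,-0.0003,0.0033,-0.004,1],[0,0,0,-0.0003,0.0033,-0.004,1]]}}

```text
time_s: 10.08
position: [0.5099, 0.1889, 0.1489]
eef_rot: [-3.141, -0.001, 1.664]
force: [0.1, 0.4, 0.4]
gripper_width: 0.0002
grasp_force: 0.1
```

>>> {"api": "carry_out", "payload": {"plan": [[0,0,0,-0.0002,0.0024,-0.0045,1],[0,0,0,-0.0002,0.0024,-0.0045,1],[0,0,0,-0.0002,0.0024,-0.0045,1],[0,0,0,-0.0002,0.0024,-0.0045,1]]}}

```text
time_s: 10.42
position: [0.5091, 0.198, 0.1309]
eef_rot: [-3.141, -0.0, 1.664]
force: [0.7, -0.3, 0.1]
gripper_width: 0.0005
grasp_force: 0.0
```

The force fell to zero near the dead point, so the handle either snapped over or slipped. I'll look.

Run:
```python
from h import *
d=ctrl.read_camera("side")[:,:,::-1]
cv2.imwrite("pics/s3.png",cv2.resize(d[180:360,180:400],None,fx=3,fy=3,interpolation=cv2.INTER_CUBIC))
```

```text
(no output)
```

View pics/s3.png

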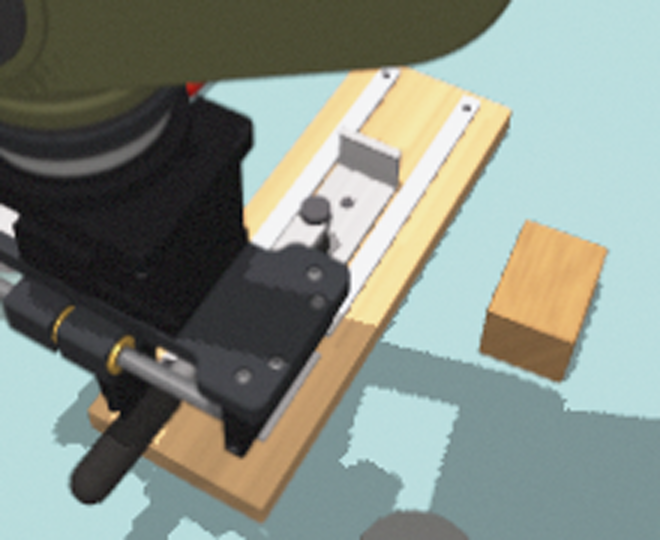

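The handle now points out along +y and is down (grip end at crop (90,485)), and the foot is down on the bracket. I'll press gently to make sure it's seated, then go up and clear.

>>> {"api": "carry_out", "payload": {"plan": [[0,0,0,0,0,-0.004,1],[0,0,0,0,0,-0.004,1],[0,0,0,0,0,-0.003,1],[0,0,0,0,0,-0.002,1],[0,0,0,0,0,-0.002,1],[0,0,0,0,0,0,1]]}}

```text
time_s: 10.97
position: [0.5091, 0.1975, 0.116]
eef_rot: [-3.141, 0.0, 1.664]
force: [-0.1, 0.2, 0.2]
gripper_width: 0.0006
grasp_force: 0.0
```

>>> {"api": "carry_out", "payload": {"plan": [[0,0,0,0,0,-0.001,1],[0,0,0,0,0,-0.001,1],[0,0,0,0,0,0,1]]}}

```text
time_s: 11.22
position: [0.5095, 0.1977, 0.1154]
eef_rot: [3.141, 0.0, 1.664]
force: [-2.9, -1.7, 4.0]
gripper_width: 0.0005
grasp_force: 2.0
```

Contact came at tip height 0.096 m, which matches the locked angle. I'll retreat.

>>> {"api": "carry_out", "payload": {"plan": [[0,0,0,0,0,0.01,1],[0,0,0,0,0,0.025,1],[0,0,0,0,0,0.03,1],[0,0,0,0,0,0.03,1],[0,0,0,0,0,0.03,1],[0,0,0,0,0,0.03,1],[0,0,0,0,-0.03,0.01,1],[0,0,0,0,-0.035,0,1],[0,0,0,0,-0.035,0,1],[0,0,0,0,-0.035,0,1],[0,0,0,0,-0.035,0,1],[0,0,0,0,-0.035,0,1]]}}

```text
time_s: 12.22
position: [0.5091, -0.0089, 0.2804]
eef_rot: [3.14, 0.0, 1.664]
force: [0.5, -0.1, -0.1]
gripper_width: 0.0007
grasp_force: 0.0
```

>>> {"api": "carry_out", "payload": {"plan": [[0,0,0,0,-0.035,0,1],[0,0,0,0,-0.035,0,1],[0,0,0,0,-0.035,0,1],[0,0,0,0,-0.035,0,1],[0,0,0,0,-0.02,0,1],[0,0,0,0,0,0,1],[0,0,0,0,0,0,1]]}}

```text
time_s: 12.8
position: [0.5092, -0.1681, 0.2799]
eef_rot: [3.141, -0.0, 1.662]
force: [-0.3, 0.2, 0.5]
gripper_width: 0.0006
grasp_force: 0.0
```

Run:
```python
from h import *
t=ctrl.read_camera("top")[:,:,::-1];d=ctrl.read_camera("side")[:,:,::-1]
a=cv2.resize(t[150:350,170:380],None,fx=1.9,fy=1.9,interpolation=cv2.INTER_CUBIC)
b=cv2.resize(d[180:380,160:390],None,fx=1.7,fy=1.7,interpolation=cv2.INTER_CUBIC)
v=np.zeros((400,800,3),np.uint8);v[:a.shape[0],:a.shape[1]]=a;v[:b.shape[0],400:400+b.shape[1]]=b;cv2.imwrite("pics/v4.png",v)
```

```text
(no output)
```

View pics/v4.png

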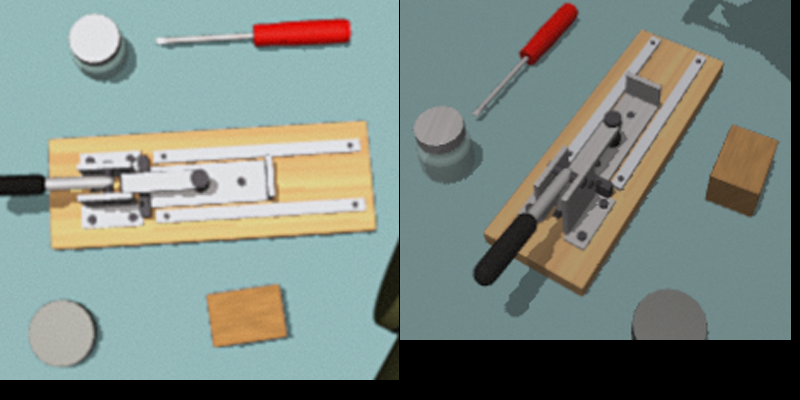

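The handle is level along +y, the bar is flat with the foot on the bracket at composite (200,180), the flange outer edge is still at about pixel 314, and the surrounding objects are unmoved.

```bash
python3 -c "
from workcell import ctrl
print(ctrl.hand_in())"
```

```text
the job is handed in; nothing more can be done
None
```

The bracket is pushed against the stop, the toggle clamp is locked with its foot on the bracket, the things around the jig look unmoved, and the job is handed in at about 13 s of the 48 s allowed; no verdict came back.

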